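# Shine the examination torch at the practice eye

## Task

Draw the round-headed torch out of its sloping holder, turn it level and finish while still holding it up in the air, steady, with its lamp end pointing squarely at the practice eye's pupil, centred on it and about 6 cm away. Do not touch the eye or its stand, leave the flat-headed instrument in its holder, and do not push the other things on the desk about.

Things in the scene. Friction and masses are not known exactly. Their poses are not given: they have to be found in the camera images.
- torch: Wanted torch: aluminium rod 170 mm long, 0.10-0.21 kg. Handle 22 mm diameter up to 135 mm, then a round flared lamp head, 30 mm diameter. Origin: centre of the butt end; +z along the rod to the lamp; roll is free. Centre of mass 65 mm from the butt. Starts with 70 mm in the holder, leaning 50 deg from vertical, lamp up and away from the robot; bare handle 70-135 mm, grip near 105.
- torch_lamp (a point): Centre of the torch's flat lamp face, 170 mm from the butt. Axes as torch.
- torch_butt (a point): Centre of the torch's flat butt end. Axes as torch.
- torch_holder: Fixed black holder of the torch: foot 120 x 75 x 12 mm with a sloping square socket, 35 mm outside, 25 mm inside, 70 mm deep, leaning 50 degrees from vertical towards the holder's +x. Origin: centre of the foot's underside, z up. The mouth's centre is at x 14, z 77 mm. Nothing latches the torch: it slides straight out along the slope.
- torch_holder_floor (a point): Centre of the socket floor of the torch's holder, at x -40, z 32 mm in the holder. Axes as the holder.
- scope_holder: Fixed holder of the same make and shape; holds the flat-headed instrument. The two holders stand about 140 to 240 mm apart, either one on the left.
- scope: The other instrument, not wanted: same handle, but with a flat rectangular head 20 x 42 x 50 mm instead of a round flared one, 187 mm long. Origin and z as the torch's.
- eye_stand: Fixed stand of the practice eye: round foot 110 mm diameter, 14 mm thick, 18 mm post, clamp up to 142 mm high. Origin: centre of the underside, z up, same yaw as the eye.
- eye: The practice eye: white ball 56 mm diameter with a brown iris and black pupil, in a black band 62 mm diameter, on a thin rod in the stand, clamped at a height that differs from run to run. Looks along its own -x (roughly towards the robot); same origin as the stand when lowest, z up.
- pupil (a point): Front of the practice eye's pupil, 30 mm in front of the post's axis, 190 to 250 mm above the table. Axes: +x goes level into the eye (the eye looks along -x), z up.
- remote: Bystander: black remote control 160 x 48 x 20 mm. Origin at its underside.
- spray: Bystander: clear bottle, 38 mm diameter, 120 mm high. Origin at its underside.
- spectacles: Bystander: black spectacles standing open, about 140 x 135 mm, 43 mm high; origin under the lenses. Origin at its underside.
- trial_lens: Bystander: loose steel lens rim, 38 mm diameter, 6 mm thick. Origin at its underside.
- lens_box: Bystander: cardboard box 50 x 90 x 30 mm. Origin at its underside.
- pen_cup: Bystander: white cup 72 mm diameter, 90 mm high. Origin at its underside.
- jar: Bystander: small white jar 52 mm diameter, 60 mm high. Origin at its underside.
There are look-alikes about, which are no part of the job. Leave any blue, orange or purple look-alike of the scope_holder alone.

How it is judged:
By the outcome, as a careful person would: the job done as asked, in the order asked, and still so for the second after the job is handed in, while the arm keeps its last pose, push and grip.
It also fails if it takes over 38 s, if anything falls off the work surface, if the arm or the gripper's body presses on something with over 40 N, if the wrist force passes 120 N, or if a joint passes its speed limit or range.

## Robot

A 6-joint arm with a two-finger parallel gripper is mounted at the origin on the work surface. World frame = base frame: x ahead of the robot, y to its left, z up, the work surface at z = 0. Lengths are in m, angles in degrees, forces in N, time in s.
With the tool pointing down it reaches from about 0.325 to 0.775 m from the base axis. Payload 5.5 kg.
Tool frame: the origin (TCP) lies at the centre of the arm's flange, where the gripper is bolted on; the fingertips stand 182 mm ahead of it and the grasp point (between the pads) lies 163 mm ahead of it; z points along the fingers, y is the direction in which the jaws open and shut (so a half turn about z gives the same grasp; the last joint's range is limited). The gripper opens to 88 mm and grips with 3 to 60 N. Pads are 20 mm wide; open, the fingers measure 115 mm over their backs; the gripper's body (75 mm by 178 mm) begins 61 mm behind the grasp point.
Start: joints at [72.84, 5.22, 70.514, -0, 104.267, -3.249], TCP at [0.144, 0.582, 0.405] pointing down, gripper open.
Joint ranges: [-164.24, 164.24], [-49.07, 125.15], [9.68, 141.18], [-86.29, 266.29], [3.28, 154.24], [-151.56, 151.56]. Speed limits (degrees/s): [147.25, 147.25, 172.46, 180, 180, 180].

## Interface

Orientations are given as [roll, pitch, yaw] about the fixed x, y, z axes, in that order (R = Rz(yaw) Ry(pitch) Rx(roll)).
In Python, from station import r gives the robot as it stands. The module is installed in compiled form; this text tells all that it offers. Calls block until the motion is done:
- r.reach(position, orientation): joint-space move of the TCP to a pose.
- r.servo_line(position, rotation=None, speed=0.15): straight line of the TCP; rotation=None keeps the orientation; speed is the mean speed in m/s.
- r.move_joints(angles): joint-space move.
- r.let_go() and r.grab(squeeze=None): open the fingers fully, or close them until they stop; squeeze is the grip in N (None keeps the last).
- r.wait(seconds).
- r.inverse_kinematics(position, orientation): joint angles nearest the present ones, or None.
- r.sense(): the state.
- r.snapshot(name): name is "scene" or "top"; returns a dict with "frame" (420x560x3 uint8, red, green, blue), "fx", "fy", "cx", "cy" (pixels), "R" (3x3) and "t" (3): a world point X has camera coordinates R X + t. Camera axes: x right, y down, z forward; pixel columns grow to the right and rows downward; lengths in m; the calibration is good to about 2 mm. A picture is of the moment at which its call begins. There is no depth.
A pose or a line that the arm cannot do raises r.IKError and nothing moves.
- r.hand_in(): hands the job in, once; it reports no verdict.
The state is a dict: "clock": time; "joints": joint angles; "joint_vel": joint speeds; "joint_torque": joint torques, N m; "tcp_pos": TCP position; "orientation": TCP orientation; "contact_force": force on the tool from outside, world axes, zero at the start; "torque": the same for the moment, N m; "opening": finger opening in m.
Only numpy, scipy, OpenCV 4.12 (cv2) and the standard library are available. Lean on these libraries where they do the work, as an engineer would, in place of code of your own. Each camera call takes 0.05 s, during which the arm holds its last target. There are 200 camera calls.

## Working session

There is one attempt and no reset: what is moved stays moved. The work goes in short steps, each a Python script; the robot and the scene stay as the last script left them, time stands still between calls to the robot, and variables do not carry over. Pictures are saved under pics/ and viewed, about 8 in all and at most 12, crops included, and the job is handed in when it is done.

```bash
mkdir -p pics
python3 - <<'E'
from station import r
import cv2,pickle
d={}
for n in("scene","top"):
    s=r.snapshot(n);d[n]=s;cv2.imwrite(f"pics/{n}0.png",cv2.resize(s["frame"][:,:,::-1],(800,600),interpolation=cv2.INTER_CUBIC))
    print(n,s["fx"],s["fy"],s["cx"],s["cy"],s["R"],s["t"])
pickle.dump(d,open("s0.pkl","wb"));print(r.sense())
E
```

```text
scene 452.2494889417652 452.2494889417652 278.48993426185945 202.49077498705677 [[-0.27931331  0.96019472  0.00318954]
 [ 0.7690782   0.22570531 -0.59797646]
 [-0.57489373 -0.16456978 -0.80150732]] [ 0.14137871 -0.33247214  1.40816637]
top 495.24970589545006 495.24970589545006 277.404589957735 205.07551042676928 [[ 0.00388588 -0.9999156  -0.01239718]
 [-0.99543759 -0.00268597 -0.09537707]
 [ 0.09533572  0.01271125 -0.99536402]] [-0.00608541  0.54579128  1.30705663]
{'clock': 0.1, 'joints': array([ 7.28415686e+01,  5.25770429e+00,  7.05754109e+01,  1.08665256e-03,
        1.04264648e+02, -3.24988960e+00]), 'joint_vel': array([-0.00171174, -0.08595079, -0.09039056,  0.00315371,  0.09264344,
       -0.01666594]), 'joint_torque': array([ 2.11503007e-03, -4.47855771e+01, -4.07570493e+01,  7.00137508e-02,
        2.84485461e-02, -1.10996493e-04]), 'tcp_pos': array([0.14425025, 0.58245575, 0.40362681]), 'orientation': array([-1.79902454e+02, -6.59419727e-03,  1.66091719e+02]), 'contact_force': array([ 0.06734492, -0.29096041,  0.09613772]), 'torque': array([-0.00608262,  0.00521124, -0.00808234]), 'opening': 0.08761833656732897}
```

View pics/scene0.png

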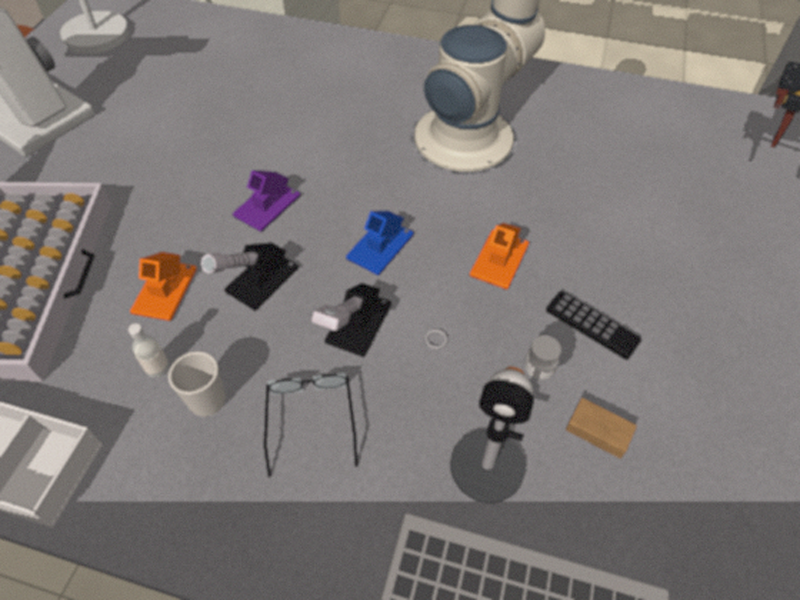

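View pics/top0.png

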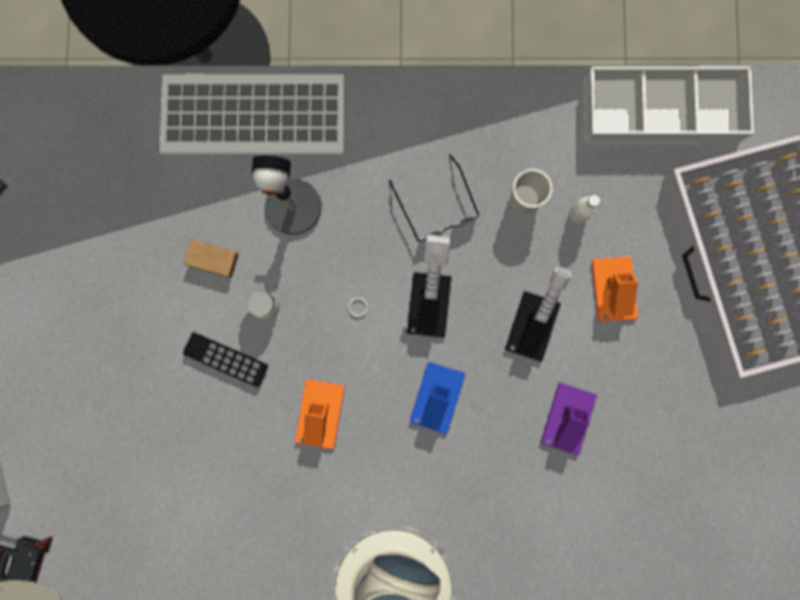

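Candidates for the torch, as (scene) and (top) pixels:
- The instrument with a round, pale end: (210,262) and (560,278).
- The instrument with a rectangular head: (327,318) and (437,245). This is the scope.
- The orange, blue and purple holders are empty.

I'll choose the round one and check it in a close crop, together with the eye.

Run:
```python
import cv2,pickle,numpy as np
d=pickle.load(open("s0.pkl","rb"))
def crop(n,u,v,w=80,h=60,k=5):  # origin u,v in native px
    return cv2.resize(d[n]["frame"][v:v+h,u:u+w,::-1],(w*k,h*k),interpolation=cv2.INTER_CUBIC)
a=np.vstack([np.hstack([crop("scene",135,160),crop("top",345,185,)]),np.hstack([crop("scene",310,250,),crop("top",165,105)])])
for x in range(0,800,50): a[::300//1,x]=0
cv2.imwrite("pics/c1.png",a)
```

```text
(no output)
```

View pics/c1.png

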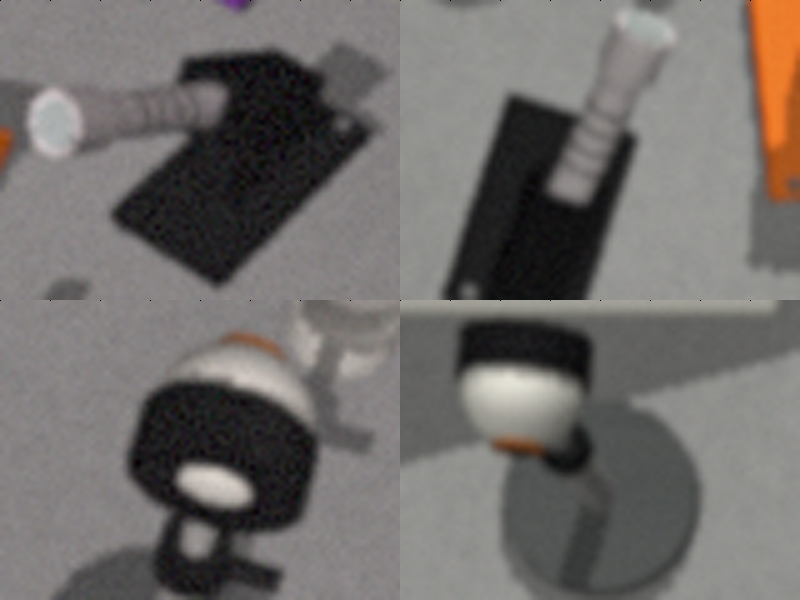

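The crop confirms the choice: the upper pair shows a round flared lamp with a pale face (native scene pixel (146,185), top (394,191)). The eye's iris is only seen at a grazing angle in both views, so I'll fit the torch by points and the eye with a small ray-cast model.

```bash
cat > fit.py <<'E'
import cv2,pickle,numpy as np
from scipy.optimize import least_squares,minimize,differential_evolution
d=pickle.load(open("s0.pkl","rb"))
def proj(n,X):
    s=d[n];c=np.atleast_2d(X)@s["R"].T+s["t"]
    return np.c_[s["fx"]*c[:,0]/c[:,2]+s["cx"],s["fy"]*c[:,1]/c[:,2]+s["cy"]]
def hol(p,X):
    c,s=np.cos(p[2]),np.sin(p[2]);return np.array(X)@np.array([[c,s,0],[-s,c,0],[0,0,1]])+[p[0],p[1],0]
if __name__=="__main__":
    L=[.0902,0,.1413];h=.008
    obs={"scene":[(L,(146.2,184.6)),([.06,.0375,h],(135+113/5,160+213/5)),([.06,-.0375,h],None),([-.06,-.0375,h],None)],
     "top":[(L,(393.6,190.8)),([.06,.0375,.012],(345+110/5,185+95/5)),([.06,-.0375,.012],(345+237/5,185+135/5)),([-.06,.0375,.012],(507*.7,347*.7)),([-.06,-.0375,.012],(545*.7,361*.7))]}
    obs["scene"][1]=([.06,-.0375,h],(135+113/5,160+213/5)); obs["scene"][2]=([.06,.0375,h],(135+220/5,160+285/5))
    obs["scene"].pop()
    f=lambda p:np.concatenate([(proj(n,hol(p,X))[0]-uv) for n in obs for X,uv in obs[n]])
    q=least_squares(f,[.42,-.2,0],loss="soft_l1");print("holder",q.x[:2],np.degrees(q.x[2]));print(f(q.x).reshape(-1,2).round(1).tolist())
    for n in d:print(n,-d[n]["R"].T@d[n]["t"])
    # eye
    box={"scene":(325,250,60,57),"top":(172,105,40,32)};S=2
    data={}
    for n,(u,v,w,hh) in box.items():
        I=d[n]["frame"][v:v+hh,u:u+w].astype(float)
        m=I.mean(2);br=(I[...,0]-I[...,2])
        cls=np.zeros(m.shape,int); cls[m>165]=1; cls[m<55]=2; cls[br>45]=3
        data[n]=cls
        uu,vv=np.meshgrid(np.arange(u,u+w),np.arange(v,v+hh));s=d[n]
        D=np.stack([(uu-s["cx"])/s["fx"],(vv-s["cy"])/s["fy"],np.ones_like(uu)],-1)@s["R"]
        data[n]=(cls,D/np.linalg.norm(D,axis=-1,keepdims=True),-s["R"].T@s["t"])
    def render(p,D,o):
        c=np.cos(p[3]),np.sin(p[3]);R=np.array([[c[0],c[1],0],[-c[1],c[0],0],[0,0,1]])
        D=D@R.T;o=R@(o-p[:3]);out=np.zeros(D.shape[:2],int)
        b=D@o;disc=b*b-(o@o-.028**2);t=np.where(disc>0,-b-np.sqrt(np.maximum(disc,0)),9)
        P=o+t[...,None]*D
        out[t<9]=1;out[(t<9)&(P[...,0]<-np.sqrt(.028**2-p[4]**2))]=3
        A=D[...,1]**2+D[...,2]**2;B=D[...,1]*o[1]+D[...,2]*o[2];C=o[1]**2+o[2]**2-.031**2
        ds=B*B-A*C
        for sg in(-1,1):
            tc=np.where(ds>0,(-B+sg*np.sqrt(np.maximum(ds,0)))/A,9);x=o[0]+tc*D[...,0]
            k=(ds>0)&(x>p[5])&(x<p[6])&(tc<t);out[k]=2;t=np.where(k,tc,t)
        tc=(p[6]-o[0])/D[...,0];Q=o+tc[...,None]*D   # rear cap ring around the ball
        rr=np.hypot(Q[...,1],Q[...,2]);k=(rr<.031)&(tc<t);out[k]=2
        return out
    W=np.array([[0,1,1,1.],[.6,0,1.5,1],[.6,1.5,0,1],[1,1,1,0]])
    def cost(p):
        tot=0
        for n,(cls,D,o) in data.items():
            r_=render(p,D,o);lab=np.eye(4)[r_];lab=cv2.GaussianBlur(lab,(0,0),.7);im=cv2.GaussianBlur(np.eye(4)[cls],(0,0),.7)
            tot+=(((lab-im)**2)*[.5,1,1,3]).sum()
        return tot
    c0=[.72,.22,.22]
    bd=[(.55,.85),(.1,.35),(.18,.26),(-.7,.7),(.008,.016),(-.005,.015),(.012,.03)]
    q=differential_evolution(cost,bd,seed=1,popsize=14,maxiter=120,tol=1e-6)
    print("eye",q.x[:3],np.degrees(q.x[3]),q.x[4:],q.fun)
    base=q.x
    for a in(-16,-8,8,16):
        z=base.copy();z[3]+=np.radians(a);print(a,cost(z))
    foot=(165+200/5,105+203/5);s=d["top"];r_=np.array([(foot[0]-s["cx"])/s["fx"],(foot[1]-s["cy"])/s["fy"],1])@s["R"];o=-s["R"].T@s["t"];print("foot",o+r_*(.014-o[2])/r_[2])
    col=np.array([[120,120,120],[255,255,255],[0,0,0],[0,100,255]],np.uint8)
    rows=[]
    for n,(cls,D,o) in data.items():
        u,v,w,hh=box[n];rows.append(np.hstack([cv2.resize(x,(260,280),interpolation=cv2.INTER_NEAREST) for x in(d[n]["frame"][v:v+hh,u:u+w,::-1],col[cls],col[render(q.x,D,o)])]))
    cv2.imwrite("pics/c2.png",np.vstack(rows))
E
python3 fit.py
```

```text
holder [ 0.48562921 -0.26425148] -16.536872203223798
[[0.1, -1.0], [-2.0, 0.1], [-0.7, -1.1], [-0.5, -0.5], [-0.7, -1.1], [0.6, -1.2], [-0.8, 2.4], [-0.5, 0.7]]
scene [1.10473205 0.17103126 0.9293942 ]
top [ 0.41871562 -0.02123324  1.35297767]
eye [0.71831342 0.19795051 0.23360598] -3.3359148328680224 [0.01069157 0.00108435 0.02343026] 787.2882548481705
-16 1043.2772665317925
-8 883.3800053781738
8 862.4847350286757
16 1044.2683641356498
foot [0.71090507 0.1958445  0.014     ]
```

View pics/c2.png

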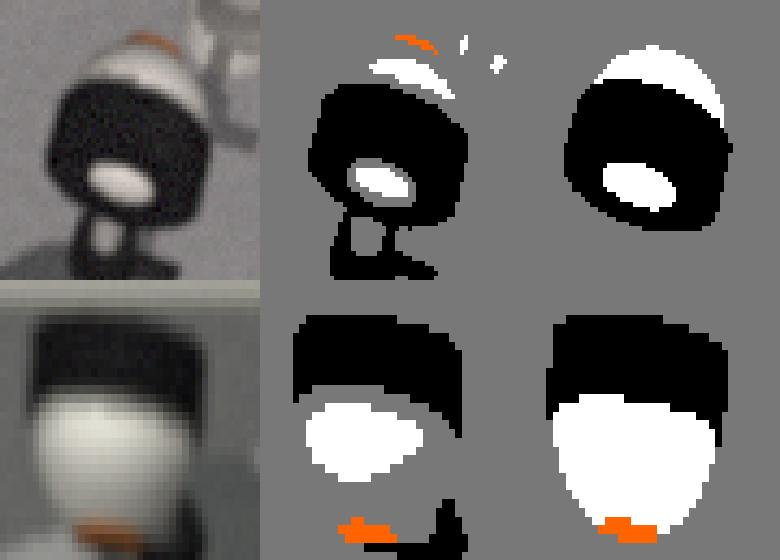

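Left is the image, middle the classes, right the render. The match is good, but the white threshold is too strict and the raised iris isn't modelled, so I'll refine those once.

```bash
sed -e 's/cls\[m>165\]=1/cls[m>(150 if n=="scene" else 138)]=1/' -e 's/br>45/br>32/' \
 -e 's/^        tc=(p\[6\]-o\[0\])/        for sg in (-1,):\n            A2=(D[...,1]**2+D[...,2]**2);B2=D[...,1]*o[1]+D[...,2]*o[2];d2=B2*B2-A2*(o[1]**2+o[2]**2-p[4]**2);tc=(-B2-np.sqrt(np.maximum(d2,0)))\/A2;x=o[0]+tc*D[...,0];k=(d2>0)\&(x>-p[7])\&(x<-.02)\&(tc<t);out[k]=3;t=np.where(k,tc,t)\n&/' \
 -e 's/(.012,.03)\]/(.012,.03),(.026,.0305)]/' fit.py > fit2.py; python3 fit2.py
```

```text
holder [ 0.48562921 -0.26425148] -16.536872203223798
[[0.1, -1.0], [-2.0, 0.1], [-0.7, -1.1], [-0.5, -0.5], [-0.7, -1.1], [0.6, -1.2], [-0.8, 2.4], [-0.5, 0.7]]
scene [1.10473205 0.17103126 0.9293942 ]
top [ 0.41871562 -0.02123324  1.35297767]
eye [0.71790031 0.19918768 0.23463461] -3.9340212319863617 [0.01122967 0.00217478 0.02391229 0.03042188] 773.3550899766683
-16 1095.117388574553
-8 891.910366788629
8 904.5259904903808
16 1132.7476281187646
foot [0.71090507 0.1958445  0.014     ]
```

View pics/c2.png

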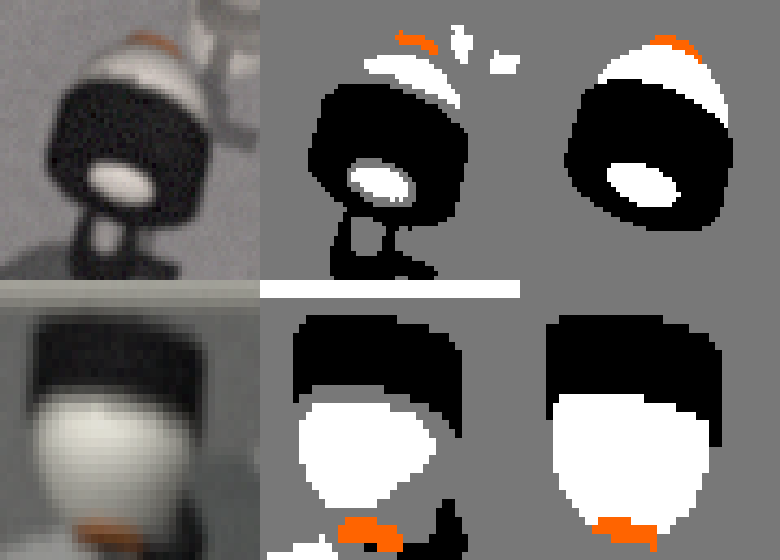

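Fits so far:
- **Torch holder:** (0.486, −0.264), yaw −16.5°.
- **Pupil:** about (0.686, 0.200, 0.235), yaw about −3°.

Next I'll check the inverse kinematics for the whole plan, then grasp.

```bash
cat > plan.py <<'E'
import numpy as np
from scipy.spatial.transform import Rotation as Ro
H=np.array([.4856,-.2643,0]);HY=np.radians(-16.5)
P=np.array([.686,.2005,.2345]);EY=np.radians(-3)
def pose(g,yaw,el,s,back=0):
    """TCP pose with grasp point g, rod heading yaw, rod elevation el (rad), tool square to the rod"""
    h=np.array([np.cos(yaw),np.sin(yaw),0]);z=np.array([0,0,1.])
    a=np.sin(el)*h-np.cos(el)*z; y=s*np.array([-h[1],h[0],0]);x=np.cross(y,a)
    return g-(.163+back)*a, Ro.from_matrix(np.c_[x,y,a]).as_euler("xyz",degrees=True)
E40=np.radians(40)
u=np.array([np.cos(E40)*np.cos(HY),np.cos(E40)*np.sin(HY),np.sin(E40)])
floor=H+[-.04*np.cos(HY),-.04*np.sin(HY),.032]
G=floor+.105*u
he=np.array([np.cos(EY),np.sin(EY),0])
F=P-(.06+.065)*he
E
python3 - <<'E'
from station import r
from plan import *
for s in(1,-1):
    for nm,a in dict(pre=pose(G,HY,E40,s,.09),grasp=pose(G,HY,E40,s),out=pose(G+.1*u,HY,E40,s),up=pose(G+.1*u+[0,0,.15],HY,E40,s),mid=pose(F-.12*he+[0,0,.08],EY,0,s),pre2=pose(F-.08*he,EY,0,s),fin=pose(F,EY,0,s)).items():
        q=r.inverse_kinematics(*a);print(s,nm,a[0].round(3),a[1].round(1),None if q is None else np.round(q,1))
E
```

```text
1 pre [ 0.368 -0.23   0.293] [180.   40.  163.5] [ -42.8  -39.4  121.9   18.8   61.8 -119.9]
1 grasp [ 0.424 -0.246  0.224] [180.   40.  163.5] [ -38.9  -26.2  120.6   18.8   49.4 -120.1]
1 out [ 0.497 -0.268  0.289] [180.   40.  163.5] [ -35.3  -15.4  105.7   15.2   52.3 -114. ]
1 up [ 0.497 -0.268  0.439] [180.   40.  163.5] [ -35.3  -16.5   91.3   13.    67.2 -109.7]
1 mid [0.441 0.213 0.478] [-180.    0.  177.] [ 21.8 -10.   77.9  -0.  112.1 -65.2]
1 pre2 [0.481 0.211 0.397] [-180.    0.  177.] [ 20.   -6.3  82.7  -0.  103.6 -67. ]
1 fin [0.561 0.207 0.397] [-180.    0.  177.] [ 17.    4.9  71.6  -0.  103.5 -70. ]
-1 pre [ 0.368 -0.23   0.293] [180.  -40.  -16.5] [-42.8 -39.4 121.9  18.8  61.8  60.1]
-1 grasp [ 0.424 -0.246  0.224] [180.  -40.  -16.5] [-38.9 -26.2 120.6  18.8  49.4  59.9]
-1 out [ 0.497 -0.268  0.289] [180.  -40.  -16.5] [-35.3 -15.4 105.7  15.2  52.3  66. ]
-1 up [ 0.497 -0.268  0.439] [180.  -40.  -16.5] [-35.3 -16.5  91.3  13.   67.2  70.3]
-1 mid [0.441 0.213 0.478] [180.   0.  -3.] [ 21.8 -10.   77.9  -0.  112.1 114.8]
-1 pre2 [0.481 0.211 0.397] [180.   0.  -3.] [ 20.   -6.3  82.7  -0.  103.6 113. ]
-1 fin [0.561 0.207 0.397] [180.   0.  -3.] [ 17.    4.9  71.6  -0.  103.5 110. ]
```

Run:
```python
from station import r
from plan import *
import cv2,pickle
t=lambda n:print(n,round(r.sense()["clock"],2))
r.reach([.2,.42,.5],[180,0,166]);t(0)
p,o=pose(G+[0,0,.12],HY,E40,1,.07);r.reach(p,o);t("hi")
p,o=pose(G,HY,E40,1,.07);r.servo_line(p,o,speed=.25);t("pre")
d={n:r.snapshot(n) for n in("scene","top")};pickle.dump(d,open("s1.pkl","wb"))
s=r.sense();print(s["tcp_pos"],p,s["orientation"],s["contact_force"])
a=cv2.resize(d["scene"]["frame"][130:250,100:260,::-1],(400,300),interpolation=cv2.INTER_CUBIC);b=cv2.resize(d["top"]["frame"][165:285,310:470,::-1],(400,300),interpolation=cv2.INTER_CUBIC)
cv2.imwrite("pics/c3.png",np.hstack([a,b]))
```

```text
0 0.91
hi 3.53
pre 4.17
[ 0.38126915 -0.23351185  0.28104912] [ 0.38076759 -0.23324723  0.27798105] [-179.87084539   40.24508003  163.58981129] [-0.13485764 -0.87748336  0.60647478]
```

View pics/c3.png

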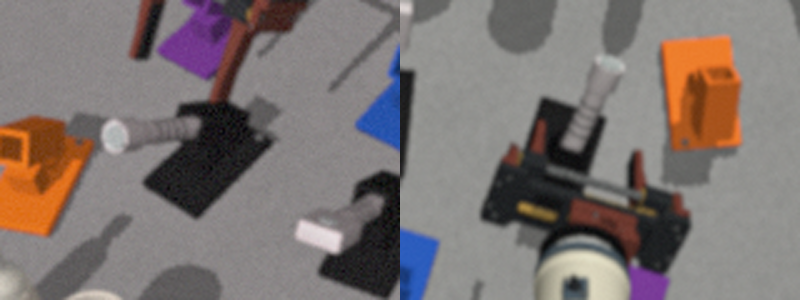

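The open jaws straddle the torch's plane (top crop: tips at (540,125) and (638,155), handle leaving the mouth at about (571,148)). I'll check that mouth pixel against the model, and the fingertip midpoint against the forward kinematics.

Run:
```python
from fit import proj
from plan import *
c=lambda X:(proj("top",X)[0]-[310,165])*2.5+[400,0]
k=lambda X:(proj("scene",X)[0]-[100,130])*2.5
for m in(70,135,170):print(m,c(floor+m/1e3*u),k(floor+m/1e3*u))
p=np.array([.3813,-.2335,.2810]);a=np.sin(E40)*np.array([np.cos(HY),np.sin(HY),0])-[0,0,np.cos(E40)]
y=np.array([-np.sin(HY),np.cos(HY),0])
for s in(-1,1):print(c(p+.182*a+s*.044*y),k(p+.182*a+s*.044*y))
```

```text
70 [574.03820144 141.74712486] [184.89680629 124.35262283]
135 [595.54087991  91.49265968] [141.27799091 130.40258364]
170 [607.66382846  63.15980355] [115.70193142 133.95000133]
[628.96649528 155.87989504] [140.43317924  57.53603239]
[541.95829866 130.06370496] [212.56051144  95.7479797 ]
```

The model agrees to about 2 mm, so I'll grasp and draw the torch out.

Run:
```python
from station import r
from plan import *
import cv2,pickle
def t(n):
    s=r.sense();print(n,round(s["clock"],2),s["tcp_pos"].round(4),s["orientation"].round(2),s["contact_force"].round(1),s["torque"].round(2),round(s["opening"],4))
p,o=pose(G,HY,E40,1);r.servo_line(p,o,speed=.08);r.wait(.2);t("at")
r.grab(squeeze=45);r.wait(.2);t("grab")
p=np.array(r.sense()["tcp_pos"])
r.servo_line(p+.03*u,speed=.06);t("3cm")
r.servo_line(p+.10*u,speed=.1);t("out")
r.servo_line(p+.10*u+[0,0,.12],speed=.2);t("up")
d={n:r.snapshot(n) for n in("scene","top")};pickle.dump(d,open("s2.pkl","wb"))
a=d["scene"]["frame"][90:300,60:340,::-1];b=d["top"]["frame"][90:300,270:550,::-1]
cv2.imwrite("pics/c4.png",np.hstack([cv2.resize(x,(400,300),interpolation=cv2.INTER_CUBIC) for x in(a,b)]))
```

```text
at 5.49 [ 0.4238 -0.2461  0.225 ] [-179.97   40.06  163.51] [ 1.2  0.1 -0.4] [ 0.07  0.33 -0.03] 0.0879
grab 6.73 [ 0.4239 -0.246   0.2244] [179.99  40.   163.5 ] [0.1 1.  0.2] [0.19 0.26 0.04] 0.0213
3cm 7.38 [ 0.4461 -0.2525  0.2437] [180.    39.99 163.52] [0.7 0.2 0.4] [0.08 0.35 0.03] 0.0213
out 8.23 [ 0.4971 -0.2676  0.2879] [179.98  39.92 163.49] [-0.4 -0.1 -1.4] [0.06 0.37 0.04] 0.0211
up 8.98 [ 0.4972 -0.2677  0.4068] [179.95  39.85 163.47] [ 0.3 -0.4 -1.1] [ 0.12  0.41 -0.02] 0.0208
```

View pics/c4.png

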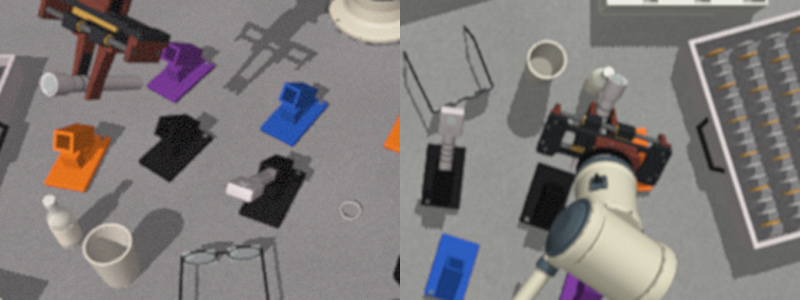

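The torch is clear of its holder and held, with an opening of 21 mm. I'll level it, carry it to 14 cm from the eye and look again.

Run:
```python
from station import r
from plan import *
import cv2,pickle
from fit import proj
def t(n):
    s=r.sense();print(n,round(s["clock"],2),s["tcp_pos"].round(4),s["orientation"].round(2),s["contact_force"].round(1),round(s["opening"],4))
r.reach(*pose(F-.12*he+[0,0,.08],EY,0,1));t("mid")
r.servo_line(pose(F-.08*he,EY,0,1)[0],speed=.12);r.wait(.4);t("pre2")
d={n:r.snapshot(n) for n in("scene","top")};pickle.dump(d,open("s3.pkl","wb"))
g=F-.08*he
im=[]
for n,(x,y) in dict(scene=(270,160),top=(140,100)).items():
    im.append(cv2.resize(d[n]["frame"][y:y+150,x:x+130,::-1],None,fx=3,fy=3,interpolation=cv2.INTER_CUBIC))
    for m in(-.105,.03,.065):print(n,m,((proj(n,g+m*he)[0]-[x,y])*3+[390*(n=="top"),0]).round(1))
    print("pupil",((proj(n,P)[0]-[x,y])*3+[390*(n=="top"),0]).round(1))
cv2.imwrite("pics/c5.png",np.hstack(im))
```

```text
mid 11.02 [0.4417 0.2127 0.4772] [-179.99   -0.    176.94] [-0.1 -0.3 -0.9] 0.0207
pre2 12.31 [0.4812 0.2113 0.3979] [1.7999e+02 3.0000e-02 1.7701e+02] [ 1.2 -0.1 -1.2] 0.0211
scene -0.105 [368.9 -60.7]
scene 0.03 [330.7  78.5]
scene 0.065 [319.7 118.6]
pupil [270.2 298.8]
top -0.105 [502.7 513.1]
top 0.03 [516.1 333.7]
top 0.065 [519.5 287.8]
pupil [533.1 107. ]
```

View pics/c5.png

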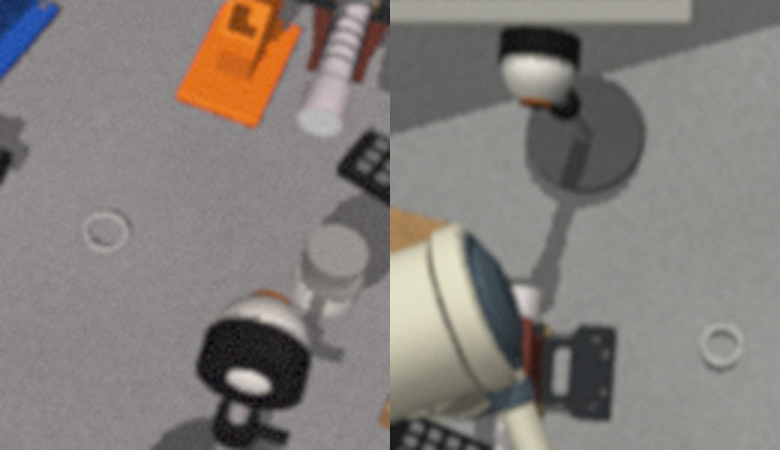

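In the scene half the lamp face is at (321,121), against a prediction of (320,119), and the axis slope matches (0.274). In the top half the lamp edge is at (530,286), against (520,288). The iris is at (274,296) and (536,102). The leftovers are about 2 mm and opposite in sign between the two cameras, so I won't correct sideways. Now the straight approach.

Run:
```python
from station import r
from plan import *
import cv2
from fit import proj
r.servo_line(pose(F-.001*he,EY,0,1)[0],speed=.08);r.wait(.8)
s=r.sense();print(round(s["clock"],2),s["tcp_pos"].round(4),pose(F-.001*he,EY,0,1)[0].round(4),s["orientation"].round(2),s["joint_vel"].round(2),s["contact_force"].round(1),round(s["opening"],4))
im=[]
for n,(x,y) in dict(scene=(290,170),top=(140,80)).items():
    im.append(cv2.resize(r.snapshot(n)["frame"][y:y+150,x:x+130,::-1],None,fx=3,fy=3,interpolation=cv2.INTER_CUBIC))
    for nm,X in dict(lamp=F+.064*he,pupil=P).items():print(n,nm,((proj(n,X)[0]-[x,y])*3+[390*(n=="top"),0]).round(1))
cv2.imwrite("pics/c6.png",np.hstack(im))
```

```text
14.35 [0.5602 0.2071 0.3975] [0.5602 0.2071 0.3975] [-180.    0.  177.] [-0.04  0.06 -0.01  0.14 -0.06 -0.08] [-0.3 -0.5 -0.6] 0.0212
scene lamp [233.  186.1]
scene pupil [210.2 268.8]
top lamp [527.2 245.3]
top pupil [533.1 167. ]
```

View pics/c6.png

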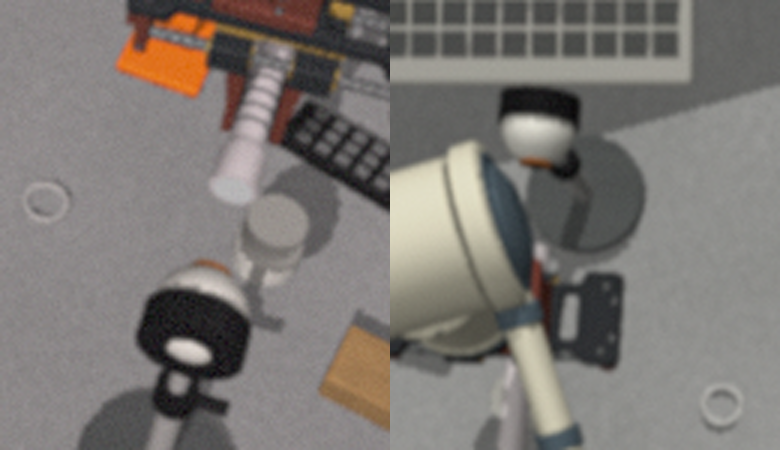

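In the scene half the lamp face is at (233,189), against a prediction of (233,186), and its axis runs to the iris at about (214,267), with a clear gap to the eye. In the top half the wrist hides most of the lamp. The arm is still and nothing is touching, so I'm handing in.

```bash
python3 -c "
from station import r
r.hand_in();s=r.sense();print(s['clock'],s['opening'],s['tcp_pos'])"
```

```text
the job is handed in; nothing more can be done
the job is handed in; nothing more can be done
```

I drew the round-headed torch out of its holder, turned it level and handed the job in with the arm still holding it at the eye, about 14.4 s into the 38 s limit. Going by the fitted positions, its lamp is about 6 cm from the pupil.

**Last checks:**
- **Arm and grip:** the arm was at its target and still. The fingers were 21 mm apart on the handle, with under 1 N of outside force.
- **Aim:** in the scene camera the lamp was within about 1 pixel (2 mm) of where I predicted, and its axis ran to the iris. I saw no contact with the eye or its stand.
- **Other things:** the flat-headed instrument was still in its holder when I had drawn the torch out. The things in my last views looked unmoved, but those views did not cover the whole desk.

**What disagreed or stayed uncertain:**
- **Sideways position:** the two cameras differed by about 2 mm in opposite directions, so I made no correction.
- **Top view:** the wrist hid most of the lamp at the end, so that view could not confirm the final aim.
- **Eye position:** my estimates of its distance differed by about 7 mm between the ball fit and the foot, and I mostly used the ball fit. The eye's direction is good to a few degrees.

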